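# Push a vial tray home into the free autosampler bay

### The arm

A 6-joint arm with a two-finger parallel gripper is mounted at the origin on the work surface. World frame = base frame: x ahead of the robot, y to its left, z up, the work surface at z = 0. Lengths are in m, angles in rad, forces in N, time in s.
With the tool pointing down it reaches from about 0.375 to 0.9 m from the base axis. Payload 3.1 kg.
Tool frame: the origin (TCP) lies at the very end of the fingers, on their centre line; the grasp point (between the pads) lies 19 mm behind it; z points along the fingers, x is the direction in which the jaws open and shut, and the axes are right-handed (so a half turn about z gives the same grasp; the last joint's range is limited). The gripper opens to 87 mm and grips with 3 to 60 N. Pads are 19 mm wide; open, the fingers measure 117 mm over their backs; the gripper's body (75 mm by 190 mm) begins 51 mm behind the grasp point.
Start: joints at [-1.415, 0.527, 1.433, -0, 1.181, -0.178], TCP at [0.205, -0.59, 0.223] pointing down, gripper open.
Joint ranges: [-3.08, 3.08], [-0.75, 2.2], [0.22, 2.44], [-1.43, 4.57], [0, 2.65], [-2.85, 2.85]. Speed limits (rad/s): [2.79, 2.79, 3.14, 3.14, 3.14, 3.14].

### API

Orientations are given as a unit quaternion [x, y, z, w].
In Python, from rig import robot gives the robot as it stands. The module is installed in compiled form; this text tells all that it offers.
- The arm moves only by the tool play_rows, never from a script. Its argument "increments" is one flat list of numbers, 4 for each row, row after row: the shift along the tool's x, y, z in cm, then the turn about the tool's z in rad. In form: [dx, dy, dz, twist, dx, dy, dz, twist, ...]. A call has 1 to 5 rows; each row shifts and turns the commanded pose from where the row before left it, along the tool's axes as they then stand; what a row does not reach is not made up. A row lasts 1/10 s, in which the tool goes at most 50 mm and 8.59 degrees, less where a joint would pass 70% of its speed; a pose out of reach is approached as far as the arm can. A call is refused whole if a number of a shift passes 5 or a number of a turn 0.15, either way. A call with a gripper value outside its range is refused whole. "fingers" is the finger opening in cm, from 0 to 8.7, set as the call begins (left out, the last holds). The fingers move at their own pace and stop on an object; "newtons" is the grip in N (left out, the last holds). Time passes only in rows, so rows that do not move let the fingers close. It gives the time, the measured TCP pose, the force and the opening at its end, in the units of the state.
- robot.get_obs(): the state, without advancing time (a new reading comes with each control period).
- robot.camera(name): name is "side" or "top"; returns the picture (400x640x3 uint8, blue, green, red); there is no depth.
- robot.get_calibration(name): a dict with "fx", "fy", "cx", "cy" (pixels), "R" (3x3) and "t" (3): a world point X has camera coordinates R X + t. Camera axes: x right, y down, z forward; pixel columns grow to the right and rows downward; lengths in m; the calibration is good to about 2 mm. A picture is of the moment at which its call begins. get_calibration takes no time and is no camera call.
- robot.hand_in(): hands the job in, once; it reports no verdict.
The state is a dict: "time": time; "q": joint angles; "joint_velocities": joint speeds; "joint_torque": joint torques, N m; "position": TCP position; "tool_rot": TCP orientation; "ft_force": force on the tool from outside, world axes, zero at the start; "moment": the same for the moment, N m; "grip_width": finger opening in m.
Only numpy, scipy, OpenCV 4.12 (cv2) and the standard library are available. Lean on these libraries where they do the work, as an engineer would, in place of code of your own. Each camera call takes 0.05 s, during which the arm holds its last target. There are 200 camera calls.

### The job

One loaded vial tray stands askew on the autosampler's deck in front of the free bay. Without gripping or lifting it, push it along the deck with the fingers, in between the bay's two rails, until it is fully home against the back stop, like the two trays beside it. Leave those two trays, the glass vial and the red-capped bottle where they stand.

Things in the scene. Friction and masses are not known exactly. Their poses are not given: they have to be found in the camera images.
- deck: autosampler, fixed: flat white deck, top 40 mm above the bench, from x = -250 (loading edge) to 170 mm (back), y = -310 to 190 mm. Origin on the bench, under the home line of the row of bays; x points to the back. Grey beam behind the bays (x 85 to 170 mm), 117 mm above the bench; parked needle arm with wash station at y = -235 to -295, x -40 to 170 mm, up to 235 mm.
- bay_a: a bay on the deck, with tray_a home in it. Fixed; any of the three places of the row (120 mm apart in y) may be this bay. Built like bay_c, same axes.
- bay_b: a bay on the deck, with tray_b home in it. Fixed; any of the three places. Built like bay_c, same axes.
- bay_c: free bay, fixed: 2 dark metal rails 14 mm high, 89.2 mm apart inside (y = +-44.6), back stop 24 mm high with its face at x = 64 mm. x points in to the stop, y across. Rails straight from x = -44 mm, flared about 5 mm outwards to the mouth at -58. No floor: trays slide on the deck. Origin on the deck's top, where a home tray's origin is; a home tray's near end stands 6 mm out of the mouth.
- tray_c: tray to push: grey straight-sided block 127.8 (x) x 85.5 (y) x 30 mm high, with small capped vials fixed in it, up to 42 mm above its underside; 0.2 to 0.45 kg, slides with friction (2 to 6 N). Starts on the deck before bay_c, wholly outside, up to 18 mm off the bay's middle line and turned up to 0.2 rad; its x points roughly into the bay. Origin: middle of underside.
- tray_a: a like tray, home in bay_a, loose; to be left. Same size, origin and axes as tray_c.
- tray_b: a like tray, home in bay_b, loose; to be left. Same size, origin and axes as tray_c.
- vial: an amber glass vial with a metal cap, 22.6 mm across, 47 mm high, standing on the deck just before bay_a's tray; to be left. Origin at the middle of its underside.
- bottle: a white bottle with a red cap, 42 mm across, 85 mm high, standing on the bench to the left of the deck; to be left. Origin at the middle of its underside.

How it is judged:
At the end, for the whole second after the job is handed in: tray_c lies flat on the deck in bay_c, within 3 mm of the back stop, between the rails (4 mm, 0.05 rad) and at rest; tray_a and tray_b are still home (6 mm), the vial and the bottle stand within 15 mm of where they stood (x of tray_c in the frame of bay_c between -0.003 and 0.003 m and y of tray_c in the frame of bay_c between -0.004 and 0.004 m and z of tray_c in the frame of bay_c below 0.003 m and angle between the x axis of tray_c and the x axis of bay_c, either way round below 0.05 rad and linear speed of tray_c below 0.01 m/s and distance between tray_a and bay_a below 0.006 m and distance between tray_b and bay_b below 0.006 m and distance of each of vial, bottle from where it was at the start of the episode below 0.015 m and angle between each of vial, bottle's own z axis and vertical below 0.2 rad); the robot touches nothing.
It fails at once if the tray is lifted off the deck (z of tray_c in the frame of bay_c above 0.008 m).
It fails at once if the tray is tipped (angle between tray_c's own z axis and vertical above 0.08 rad).
It fails at once if one of the two trays already home is moved (distance of any of tray_a, tray_b from where it was at the start of the episode above 0.01 m).
It fails at once if the vial or the bottle is knocked or moved away (distance of any of vial, bottle from where it was at the start of the episode above 0.02 m or angle between any of vial, bottle's own z axis and vertical above 0.3 rad).
It also fails if it takes over 64 s, if anything falls off the work surface, if the arm or the gripper's body presses on something with over 40 N, if the wrist force passes 120 N, or if a joint passes its speed limit or range.

## Working session

There is one attempt and no reset: what is moved stays moved. The work goes in short steps, Python scripts to look and compute and a tool call to move; the robot and the scene stay as the last step left them, time stands still between calls to the robot, and variables do not carry over. Pictures are saved under pics/ and viewed, and the job is handed in when it is done.

Besides the shell and the picture viewer there is one more tool, called after "Call:" as a command line: name --argument value ..., lists and objects as JSON in quotes. play_rows: Moves the arm, as the interface text tells. Its arguments: {"type":"object","properties":{"increments":{"type":"array","items":{"type":"number"}},"fingers":{"type":"number"},"newtons":{"type":"number"}},"required":["increments"]}

```bash
mkdir -p pics; python3 - <<'E'
from rig import robot
import cv2
for n in("top","side"):
    cv2.imwrite(f"pics/{n}0.png",robot.camera(n)); print(n,robot.get_calibration(n))
o=robot.get_obs(); print(o)
E
```

```text
top {'fx': 446.5733571826063, 'fy': 446.5733571826063, 'cx': 320.36138988504683, 'cy': 198.49116033732741, 'R': array([[ 1.28070017e-02, -9.99917663e-01, -8.04801656e-04],
       [-9.93842138e-01, -1.26405846e-02, -1.10081876e-01],
       [ 1.10062639e-01,  2.20966457e-03, -9.93922197e-01]]), 't': array([0.0862651 , 0.57185056, 0.92722275])}
side {'fx': 368.9808886325365, 'fy': 368.9808886325365, 'cx': 314.74728977215875, 'cy': 195.09180953510878, 'R': array([[ 0.9486055 , -0.31606284,  0.01587074],
       [-0.23415904, -0.73475403, -0.63663652],
       [ 0.21287824,  0.60020063, -0.77100069]]), 't': array([-0.52432548,  0.24350681,  0.51401634])}
{'time': 0.1, 'q': array([-1.41549098e+00,  5.28372490e-01,  1.43377043e+00, -2.67530449e-05,
        1.18141290e+00, -1.78493153e-01]), 'joint_velocities': array([ 0.00192499, -0.00207388, -0.00254134, -0.00115001, -0.0016402 ,
        0.00071137]), 'joint_torque': array([-3.18417888e-04, -4.40984809e+01, -1.77150697e+01,  6.35123346e-02,
        5.33927337e-02, -4.04008006e-05]), 'position': array([ 0.20469187, -0.58982918,  0.22167112]), 'tool_rot': array([ 8.14752282e-01, -5.79808379e-01, -6.94840683e-04, -6.93441722e-04]), 'ft_force': array([-1.22311621,  0.45431473, -0.23493387]), 'moment': array([-0.00567225, -0.04544649, -0.01346143]), 'grip_width': 0.086998519871398}
```

View pics/top0.png

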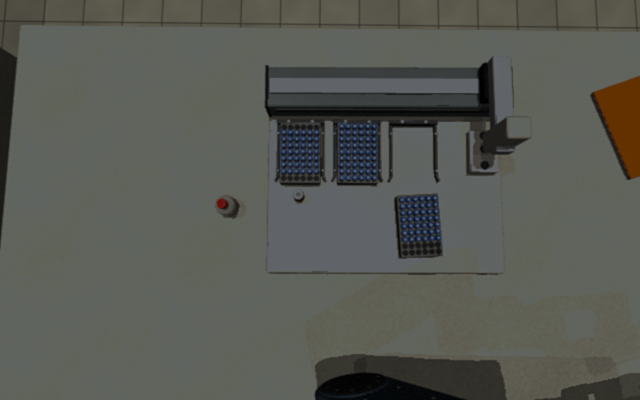

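View pics/side0.png

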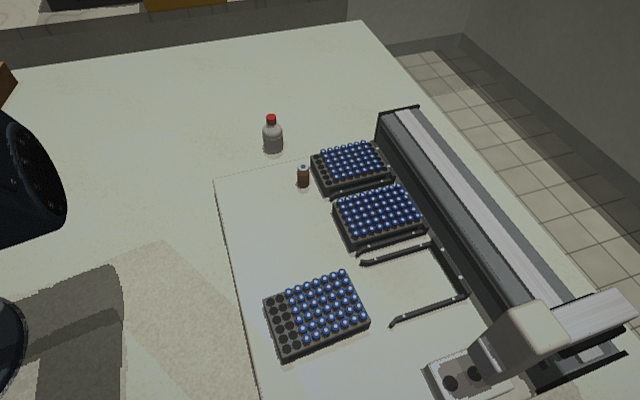

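```bash
cat > h.py <<'E'
import numpy as np, cv2
from rig import robot
def ray(n,u,v,z):
    c=robot.get_calibration(n);R,t=c["R"],c["t"]
    o=-R.T@t; d=R.T@np.array([(u-c["cx"])/c["fx"],(v-c["cy"])/c["fy"],1])
    return (o+d*(z-o[2])/d[2])
def proj(n,X):
    c=robot.get_calibration(n);p=c["R"]@np.asarray(X)+c["t"]
    return c["fx"]*p[0]/p[2]+c["cx"],c["fy"]*p[1]/p[2]+c["cy"]
def shot(name,cam="top",x0=260,y0=100,w=260,h=190,k=3):
    im=robot.camera(cam); c=cv2.resize(im[y0:y0+h,x0:x0+w],None,fx=k,fy=k,interpolation=cv2.INTER_CUBIC)
    cv2.imwrite(f"pics/{name}.png",cv2.convertScaleAbs(c,alpha=1.6)); return im
def tray(im,x0=385,x1=460,y0=188,y1=268):
    """blue caps -> fitted grid in world at z=.082"""
    hsv=cv2.cvtColor(im,cv2.COLOR_BGR2HSV)
    m=(cv2.inRange(hsv,(95,90,60),(130,255,255))); k=np.zeros_like(m);k[y0:y1,x0:x1]=m[y0:y1,x0:x1]
    p=cv2.findNonZero(k); r=cv2.minAreaRect(p)
    b=cv2.boxPoints(r); return r,np.array([ray("top",*q,0.082)[:2] for q in b])
E
python3 - <<'E'
from h import *
im=shot("t1")
g=im.max(2)
for nm,a in dict(a=(275,328,110,190),b=(333,386,110,190),c=(385,460,188,268)).items():
    r,b=tray(im,*a); print(nm,r,b.round(4).tolist(),b.mean(0).round(4))
    m=np.zeros_like(g);m[a[2]:a[3],a[0]:a[1]]=(g[a[2]:a[3],a[0]:a[1]]<90)*255
    if nm=='c':
        r=cv2.minAreaRect(cv2.findNonZero(m)); b=np.array([ray("top",*q,0.07)[:2] for q in cv2.boxPoints(r)]);print('dark',r,b.round(4).tolist(),b.mean(0))
for uv in [(267,272),(503,272)]: print('deck',ray("top",*uv,.04))
E
```

```text
a ((298.9999694824219, 150.99998474121094), (41.99999237060547, 37.99999237060547), 90.0) [[0.7066, 0.1788], [0.7076, 0.1002], [0.6196, 0.099], [0.6186, 0.1768]] [0.6631 0.1387]
b ((358.0, 151.0), (56.0, 38.0), 90.0) [[0.723, 0.0568], [0.724, -0.0219], [0.6067, -0.0218], [0.6057, 0.0559]] [0.6648 0.0173]
c ((419.9823303222656, 218.2705841064453), (46.247989654541016, 38.118160247802734), 85.60128784179688) [[0.5709, -0.0669], [0.5779, -0.1443], [0.4844, -0.1499], [0.4776, -0.0734]] [ 0.5277 -0.1086]
dark ((417.9127197265625, 225.8212890625), (64.56385803222656, 45.50496292114258), 85.76361083984375) [[0.575, -0.0559], [0.5831, -0.1495], [0.4514, -0.1571], [0.4435, -0.0649]] [ 0.51324942 -0.10684192]
deck [0.41377529 0.2030882  0.04      ]
deck [ 0.42011195 -0.29001296  0.04      ]
```

View pics/t1.png

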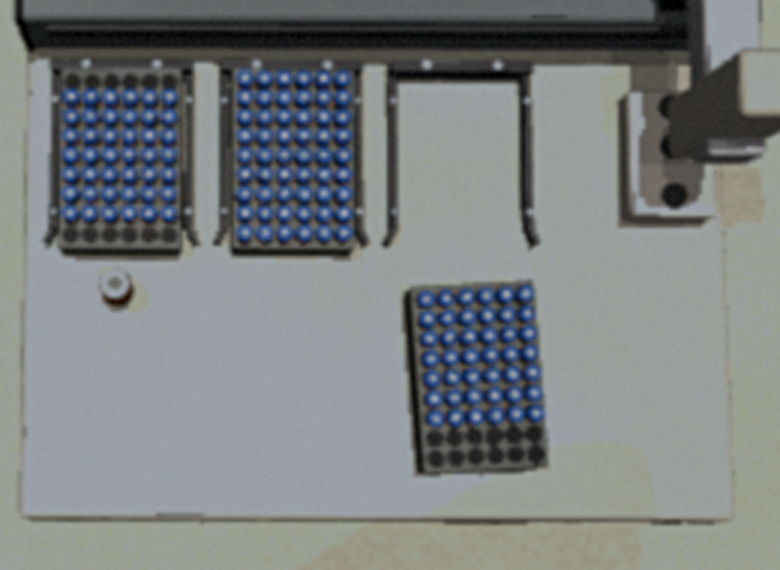

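```bash
cat >> h.py <<'E'
def caps(im,a):
    """cap highlights centroids -> yaw and centre of the cap block (world, z=.082)"""
    x0,x1,y0,y1=a; k=4
    c=cv2.resize(im[y0:y1,x0:x1],None,fx=k,fy=k,interpolation=cv2.INTER_CUBIC)
    m=cv2.inRange(cv2.cvtColor(c,cv2.COLOR_BGR2HSV),(95,90,60),(130,255,255))
    p=cv2.findNonZero(m).reshape(-1,2)/k+[x0-.375,y0-.375]
    w=np.array([ray("top",*q,.082)[:2] for q in p])
    e,v=np.linalg.eigh(np.cov((w-w.mean(0)).T)); d=v[:,1]*np.sign(v[0,1])
    return w.mean(0),np.arctan2(d[1],d[0]),2*np.sqrt(3*e)
E
python3 - <<'E'
from h import *
im=robot.camera("top")
for a in [(333,386,110,190),(385,460,188,268)]: print(*caps(im,a))
for u,v in [(392.7,145),(434,145),(392.3,170),(435,170)]: print(ray("top",u,v,.054))
E
```

```text
Traceback (most recent call last):
  File "h.py", line 25, in caps
    w=np.array([ray("top",*q,.082)[:2] for q in p])
                ~~~^^^^^^^^^^^^^^^
  File "h.py", line 4, in ray
    c=robot.get_calibration(n);R,t=c["R"],c["t"]
ValueError: time passes only in moves, steps and waits
```

Call:
play_rows --increments '[0,0,0,0.13,0,0,0,0.13,0,0,0,0,0,0,0,0]' --fingers 5

```text
time: 0.6
position: [0.2047, -0.5903, 0.2224]
tool_rot: [0.734, -0.68, -0.0, -0.0]
ft_force: [-0.2, 0.4, 0.6]
grip_width: 0.0628
```

```bash
sed -i 's/^def ray/CAL={k:robot.get_calibration(k) for k in ("top","side")}\ndef ray/; s/c=robot.get_calibration(n)/c=CAL[n]/' h.py
python3 - <<'E'
from h import *
im=robot.camera("top")
for a in [(333,386,110,190),(385,460,188,268)]: print(*caps(im,a))
for u,v in [(392.7,145),(434,145),(392.3,170),(435,170)]: print(ray("top",u,v,.054))
E
```

```text
[0.66361922 0.01789796] 0.018882987825578595 [0.08083417 0.1223116 ]
[ 0.5276217 -0.1083822] 0.08721486871678664 [0.08080058 0.09437093]
[ 0.68450701 -0.05870248  0.054     ]
[ 0.68561401 -0.14642043  0.054     ]
[ 0.6306702  -0.05758793  0.054     ]
[ 0.63181177 -0.14771309  0.054     ]
```

Call:
play_rows --increments '[-3.03,-1.73,0,0,-3.03,-1.73,0,0,-3.03,-1.73,0,0,-3.03,-1.73,0,0,-3.03,-1.73,0,0]'

```text
time: 1.15
position: [0.2803, -0.4318, 0.2226]
tool_rot: [0.733, -0.68, 0.0, 0.0]
ft_force: [0.6, -0.7, -0.1]
grip_width: 0.05
```

Call:
play_rows --increments '[-3.03,-1.73,0,0,-3.03,-1.73,0,0,-3.03,-1.73,0,0,-3.03,-1.73,0,0,-3.03,-1.73,0,0]'

```text
time: 1.65
position: [0.3555, -0.2744, 0.2228]
tool_rot: [0.733, -0.68, 0.0, 0.0]
ft_force: [-0.3, 0.8, 0.4]
grip_width: 0.0503
```

Call:
play_rows --increments '[-3.03,-1.73,0,0,-3.03,-1.73,0,0,-3.03,-1.73,0,0,-3.03,-1.73,0,0,-3.03,-1.73,0,-0.01]'

```text
time: 2.15
position: [0.4307, -0.1168, 0.2228]
tool_rot: [0.737, -0.676, 0.0, -0.0]
ft_force: [0.3, 0.4, 0.1]
grip_width: 0.0502
```

Call:
play_rows --increments '[0,0,0,0,0,0,0,0]'

```text
time: 2.35
position: [0.4303, -0.1177, 0.2227]
tool_rot: [0.737, -0.676, 0.0, 0.0]
ft_force: [0.3, -0.8, -0.5]
grip_width: 0.0499
```

Call:
play_rows --increments '[0,0.4,3.5,0,0,0,3.5,0,0,0,3.5,0,0,0,3.5,0,0,0,2,0]'

```text
time: 2.85
position: [0.4249, -0.1195, 0.0605]
tool_rot: [0.736, -0.677, -0.001, 0.0]
ft_force: [0.2, 0.3, 0.4]
grip_width: 0.0503
```

Call:
play_rows --increments '[0,0,1.4,0,0,0,0,0,0,0,0,0]'

```text
time: 3.15
position: [0.426, -0.1195, 0.0486]
tool_rot: [0.736, -0.677, -0.0, 0.0]
ft_force: [0.3, -0.3, 0.7]
grip_width: 0.0503
```

```bash
python3 - <<'E'
from h import *
im=shot("s2","side",220,150,270,200); im=shot("t2")
print(*caps(im,(385,460,188,268)))
E
```

```text
[ 0.5285208  -0.10835531] 0.10719750935917732 [0.08024692 0.09358845]
```

View pics/t2.png

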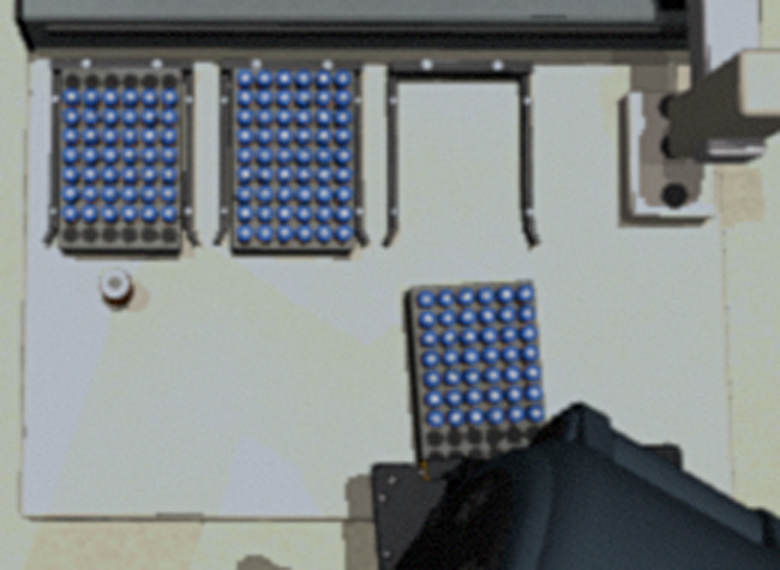

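View pics/s2.png

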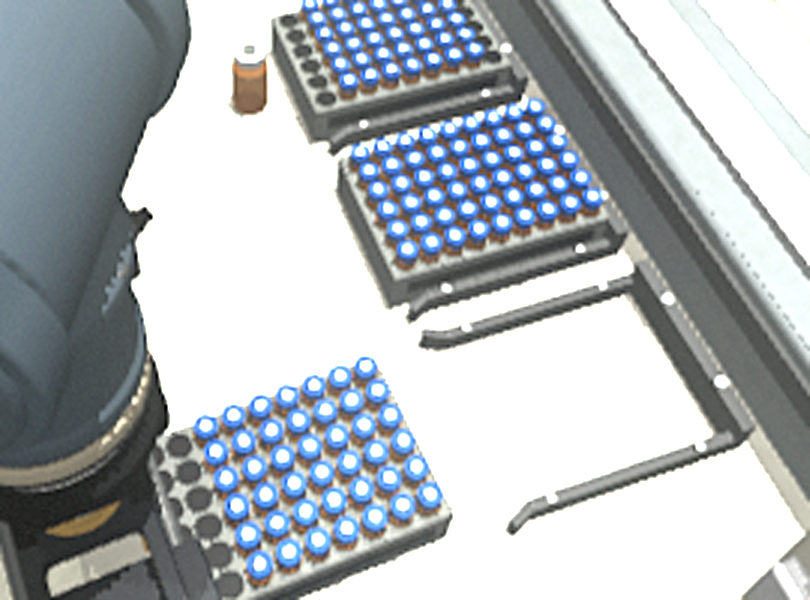

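Call:
play_rows --increments '[0,-0.3,0,0,0,-0.3,0,0,0,-0.3,0,0,0,-0.2,0,0,0,-0.2,0,0]'

```text
time: 3.75
position: [0.4394, -0.1172, 0.0487]
tool_rot: [0.736, -0.677, 0.0, -0.0]
ft_force: [-0.1, 0.1, -0.5]
grip_width: 0.0501
```

Call:
play_rows --increments '[0,-0.15,0,0,0,-0.15,0,0,0,-0.15,0,0,0,-0.15,0,0,0,-0.1,0,0]'

```text
time: 4.25
position: [0.4455, -0.1164, 0.0485]
tool_rot: [0.736, -0.677, -0.001, 0.0]
ft_force: [-3.2, -0.5, 2.2]
grip_width: 0.0499
```

Call:
play_rows --increments '[-0.04,-0.3,0,0.004,-0.04,-0.3,0,0.004,-0.04,-0.3,0,0.005,-0.05,-0.3,0,0.005,-0.05,-0.3,0,0.005]'

```text
time: 4.75
position: [0.4614, -0.1134, 0.0485]
tool_rot: [0.728, -0.685, 0.0, -0.0]
ft_force: [-1.6, -0.3, -0.8]
grip_width: 0.05
```

Call:
play_rows --increments '[-0.05,-0.3,0,0.005,-0.05,-0.3,0,0.005,0,0,0,0]'

```text
time: 5.05
position: [0.4678, -0.1122, 0.0486]
tool_rot: [0.725, -0.689, 0.001, -0.0]
ft_force: [-0.1, 0.2, 1.2]
grip_width: 0.05
```

```bash
python3 - <<'E'
from h import *
im=shot("t3")
print(*caps(im,(385,460,175,268)))
E
```

```text
[ 0.55890945 -0.10263184] -0.3525034212562953 [0.07382179 0.09249748]
```

View pics/t3.png

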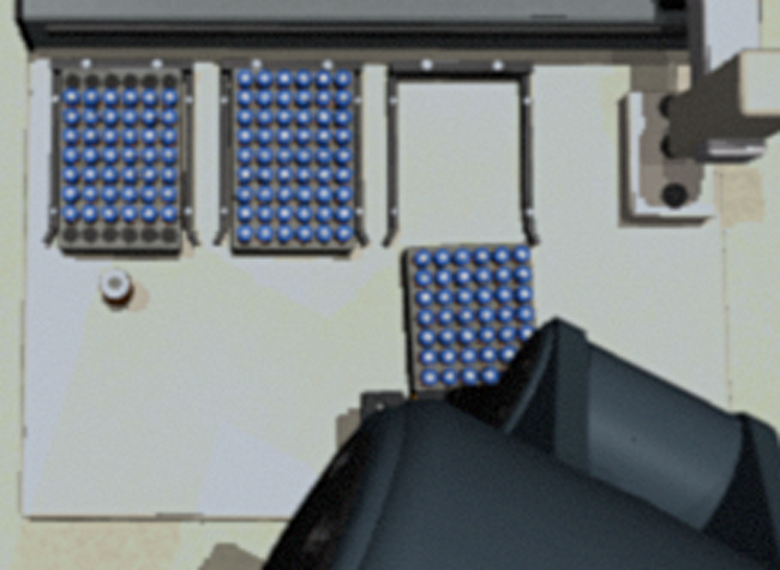

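```bash
python3 - <<'E'
from h import *
f=lambda x,y:ray("top",(x-1)/3+260,(y-1)/3+100,.082)[:2]
for L,R in [((426,299),(526,293)),((422,258),(521,254)),((245,77),(343,77))]:
    l,r=f(*L),f(*R); d=r-l; print((l+r)/2, np.linalg.norm(d), np.arctan2(d[0],-d[1]))
# bay mouth / rails
for x,y in [(388,243),(537,243),(391,210),(528,210),(391,100),(526,100)]: print(ray("top",(x-1)/3+260,(y-1)/3+100,.054)[:2])
E
```

```text
[ 0.56797942 -0.10574553] 0.06798505677357206 0.07293740224798151
[ 0.59531393 -0.10299376] 0.0674295360863193 0.05342635663977317
[0.71852743 0.01814534] 0.06764735884633111 0.012582293672280987
[ 0.60782028 -0.05052865]
[ 0.60914664 -0.15507952]
[ 0.63132196 -0.05273612]
[ 0.63254289 -0.14913122]
[ 0.71051206 -0.053081  ]
[ 0.71171972 -0.14894682]
```

Call:
play_rows --increments '[-0.03,-0.3,0,0.004,-0.03,-0.3,0,0.004,-0.04,-0.3,0,0.004,-0.04,-0.3,0,0.004,-0.04,-0.3,0,0.004]'

```text
time: 5.6
position: [0.4815, -0.1094, 0.0486]
tool_rot: [0.718, -0.696, -0.0, 0.0]
ft_force: [-2.7, -0.0, 2.9]
grip_width: 0.0501
```

Call:
play_rows --increments '[-0.04,-0.3,0,0.005,-0.04,-0.3,0,0.005,0,0,0,0]'

```text
time: 5.9
position: [0.4888, -0.1088, 0.0485]
tool_rot: [0.714, -0.7, 0.001, -0.0]
ft_force: [-0.9, 1.0, 0.8]
grip_width: 0.0501
```

```bash
python3 - <<'E'
from h import *
im=shot("t4",x0=370,w=110,y0=105,h=110,k=5);im=shot("s4","side",220,150,270,200)
E
```

```text
(no output)
```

View pics/t4.png

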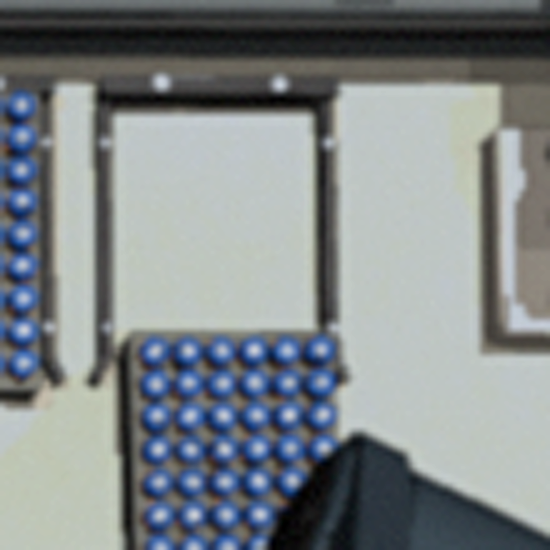

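View pics/s4.png

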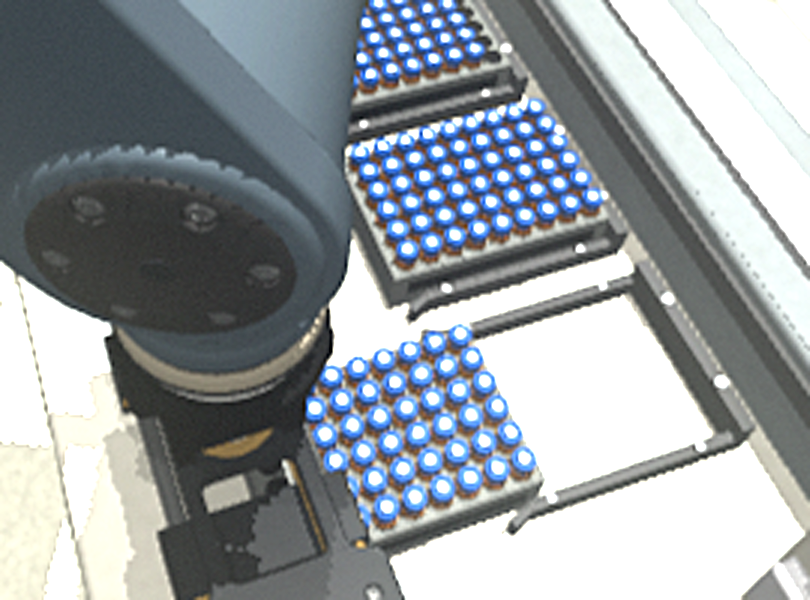

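Call:
play_rows --increments '[-0.02,-0.3,0,0.003,-0.02,-0.3,0,0.002,-0.02,-0.3,0,0.002,-0.01,-0.3,0,0,-0.01,-0.3,0,0]'

```text
time: 6.5
position: [0.5031, -0.1076, 0.0485]
tool_rot: [0.712, -0.702, 0.0, -0.0]
ft_force: [-2.0, -0.2, -0.8]
grip_width: 0.05
```

Call:
play_rows --increments '[0,-0.3,0,0,0,-0.3,0,0,0,-0.3,0,0,0,-0.3,0,0,0,-0.3,0,0]'

```text
time: 7.0
position: [0.518, -0.1074, 0.0485]
tool_rot: [0.712, -0.702, 0.0, -0.0]
ft_force: [-1.5, 0.2, -0.9]
grip_width: 0.0502
```

```bash
python3 - <<'E'
from h import *
im=shot("t5",x0=370,w=110,y0=105,h=110,k=5)
E
```

```text
(no output)
```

View pics/t5.png

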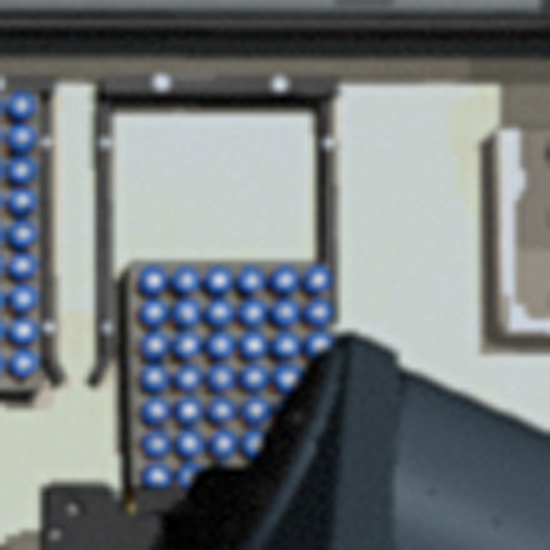

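Call:
play_rows --increments '[0,-0.35,0,0,0,-0.35,0,0,0,-0.35,0,0,0,-0.35,0,0,0,-0.35,0,0]'

```text
time: 7.55
position: [0.5353, -0.1071, 0.0486]
tool_rot: [0.712, -0.702, -0.0, 0.0]
ft_force: [-2.5, -0.6, 0.4]
grip_width: 0.05
```

Call:
play_rows --increments '[0,-0.35,0,0,0,-0.35,0,0,0,-0.35,0,0,0,-0.35,0,0,0,-0.35,0,0]'

```text
time: 8.05
position: [0.5528, -0.1069, 0.0486]
tool_rot: [0.712, -0.702, -0.0, 0.0]
ft_force: [-2.1, -0.7, 2.4]
grip_width: 0.0499
```

Call:
play_rows --increments '[0,-0.35,0,0,0,-0.35,0,0,0,-0.35,0,0,0,-0.35,0,0,0,-0.35,0,0]'

```text
time: 8.55
position: [0.5703, -0.1067, 0.0486]
tool_rot: [0.712, -0.702, -0.0, 0.0]
ft_force: [-3.1, 0.1, 1.4]
grip_width: 0.0501
```

```bash
python3 - <<'E'
from h import *
im=shot("t6",x0=370,w=110,y0=105,h=110,k=5)
print(robot.get_obs()["position"],robot.get_obs()["ft_force"])
E
```

```text
[ 0.57141212 -0.10684371  0.04861374] [-0.85488938  0.40314741  0.14261789]
```

View pics/t6.png

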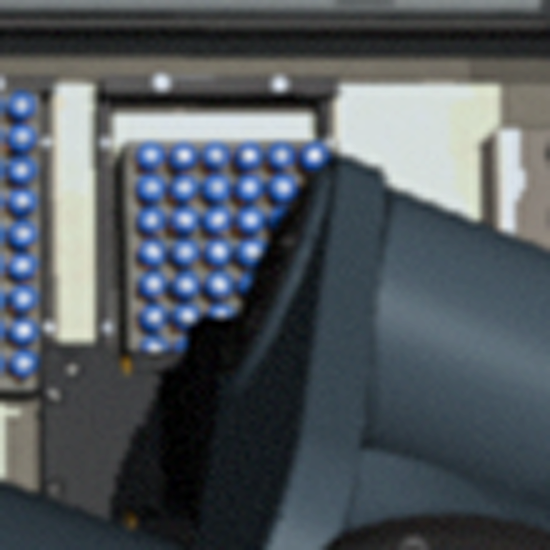

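Call:
play_rows --increments '[0,-0.35,0,0,0,-0.35,0,0,0,-0.35,0,0,0,-0.3,0,0,0,-0.2,0,0]'

```text
time: 9.1
position: [0.5861, -0.1065, 0.0485]
tool_rot: [0.712, -0.702, 0.0, -0.0]
ft_force: [-2.4, -0.2, 1.0]
grip_width: 0.0496
```

Call:
play_rows --increments '[0,-0.1,0,0,0,-0.1,0,0,0,-0.1,0,0,0,-0.1,0,0]'

```text
time: 9.5
position: [0.5896, -0.1064, 0.0485]
tool_rot: [0.712, -0.702, -0.0, -0.0]
ft_force: [-1.7, 0.5, -0.5]
grip_width: 0.05
```

Call:
play_rows --increments '[0,-0.1,0,0,0,-0.1,0,0]'

```text
time: 9.7
position: [0.5914, -0.1064, 0.0485]
tool_rot: [0.712, -0.702, -0.0, 0.0]
ft_force: [-4.4, -0.5, 3.7]
grip_width: 0.0501
```

Call:
play_rows --increments '[0,-0.1,0,0,0,-0.1,0,0]'

```text
time: 9.9
position: [0.5914, -0.1063, 0.0486]
tool_rot: [0.712, -0.702, -0.002, 0.002]
ft_force: [-8.8, -1.9, 5.2]
grip_width: 0.05
```

Call:
play_rows --increments '[0,-0.05,0,0,0,-0.05,0,0]'

```text
time: 10.1
position: [0.5914, -0.1063, 0.0485]
tool_rot: [0.712, -0.702, -0.003, 0.002]
ft_force: [-9.6, -1.8, 6.9]
grip_width: 0.05
```

Call:
play_rows --increments '[0,0.3,0,0,0,0.5,0,0,0,1,0,0,0,2,0,0,0,2,0,0]'

```text
time: 10.6
position: [0.5365, -0.1072, 0.0487]
tool_rot: [0.712, -0.702, 0.001, -0.0]
ft_force: [-0.2, 0.1, -0.2]
grip_width: 0.0498
```

Call:
play_rows --increments '[0,2,-3,0,0,2,-3,0,0,2,-4,0,0,2,-4,0,0,0,0,0]'

```text
time: 11.1
position: [0.457, -0.109, 0.1929]
tool_rot: [0.712, -0.702, 0.004, -0.001]
ft_force: [0.2, -0.7, 0.1]
grip_width: 0.0501
```

```bash
python3 - <<'E'
from h import *
o=robot.get_obs(); print(o["position"],o["ft_force"])
im=shot("t7")
for a in [(275,328,110,190),(333,386,110,190),(388,445,110,190)]: print(*caps(im,a))
shot("s7","side",220,100,270,200)
E
```

```text
[ 0.45702093 -0.10897001  0.19294229] [ 0.20756096 -0.73778727  0.09002208]
[0.66281112 0.13801329] 0.030833729989482157 [0.08034007 0.09462916]
[0.6638959  0.01758422] 0.011032068093253009 [0.08061555 0.12214751]
[ 0.67909527 -0.10293254] -0.010289382366751115 [0.08078302 0.09516482]
```

View pics/t7.png

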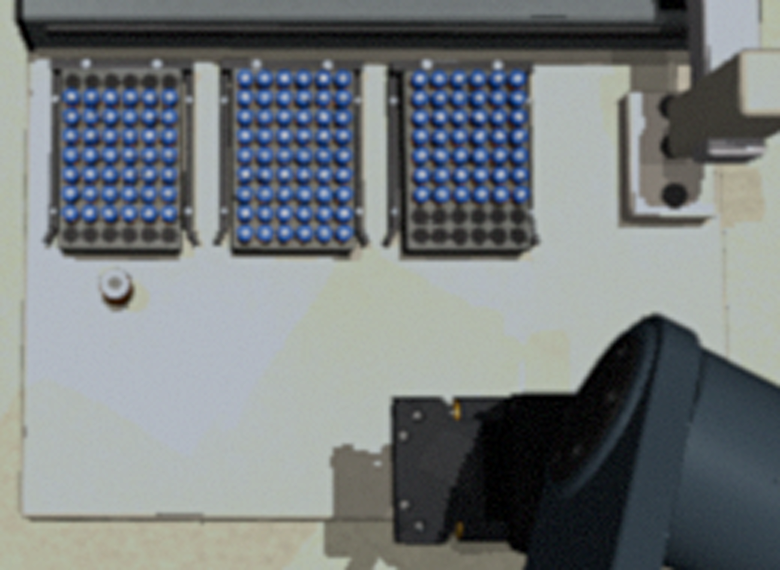

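View pics/s7.png

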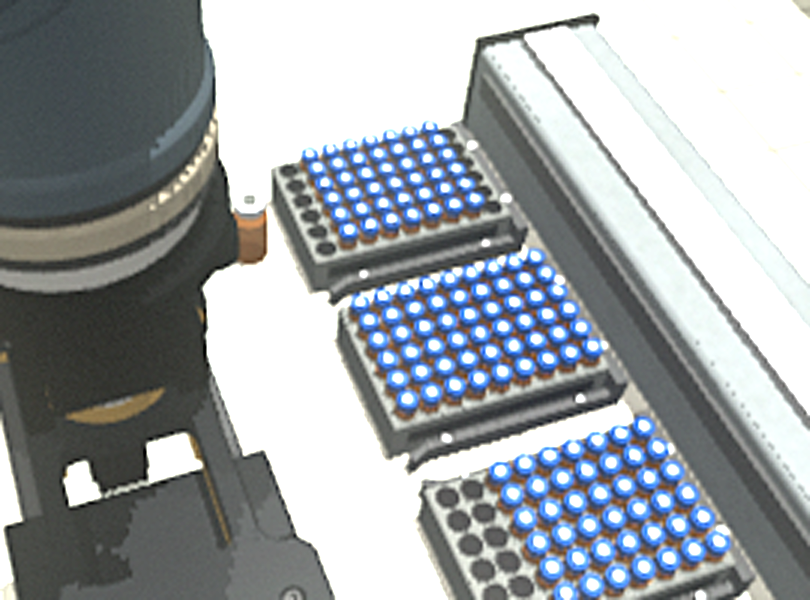

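```bash
python3 -c "
from rig import robot
print(robot.hand_in())"
```

```text
the job is handed in; nothing more can be done
None
```

I pushed the tray along the deck with the two fingers held 50 mm apart at its near end. On the way in I steered it onto the bay's middle line, then pushed until it stopped against the back stop. I then backed the arm off, raised it clear and handed the job in at about 11 s; no verdict came back.

- **At the stop:** the fingers stopped moving at x = 0.5914 m and the force rose to about 10 N. It was 2–4 N while the tray was sliding.
- **Tray position in the last top picture:** tray_c's front cap row lines up with tray_b's. Its centre came out about 0.5 mm off in both x and y from where tray_b says it should be.
- **Angle, where two readings disagreed:** the spread of the caps gave about 0.02 rad off tray_b, while the cap rows looked parallel. That spread reading is only good to about 0.02 rad, and the limit is 0.05 rad.
- **Other objects:** tray_a and tray_b measured within about 1 mm of where they started. The vial showed at the same pixels as before. I did not look at the bottle again, but the arm stayed well away from it.

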